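# Swap two patterns on their mould bases and pack the low one level

### The job

The two small resin patterns stand on each other's mould base: swap them, so that the cream one, now on the low base, ends centred on the tall base and the grey one, now on the tall base, on the low base, using the clear thin board as a parking place if you like. Before the grey one goes on, pack the low base with the right two of the three plywood spacers, stacked and centred on it, so that both pattern feet end at the same height and the steel pins finish level. Set everything down upright without tipping a pattern over, and leave the spare spacer and the roll of yellow tape where they lie.

Things in the scene. Friction and masses are not known exactly. Their poses are not given: they have to be found in the camera images.
- cream_pattern: small cream resin pattern: a rectangular foot 50 x 30 mm, 12 mm high (its long side lies 102 degrees counterclockwise of its x axis), with an upright steel pin, 16 mm diameter, rising from 12 to 28 mm above the underside at its centre (the pin is a good grip). Origin: centre of the underside, z up. Starts on the low base. About 50 g.
- grey_pattern: small blue-grey resin pattern: a rectangular foot 50 x 30 mm, 12 mm high (its long side lies 20 degrees clockwise of its x axis), with an upright steel pin, 16 mm diameter, rising from 12 to 28 mm above the underside at its centre (the pin is a good grip). Origin: centre of the underside, z up. Starts on the tall base. About 50 g.
- tall_base: tall mould base, fixed to the bench: square flange 84 x 84 x 8 mm with a plywood block 70 x 70 mm on it, flat top 44 mm above the bench. Origin: centre of its underside on the bench; x and y along its sides, z up.
- low_base: low mould base, fixed to the bench: square flange 84 x 84 x 8 mm with a plywood block 70 x 70 mm on it, flat top only 20 mm above the bench (24 mm lower than the tall base). Origin: centre of its underside on the bench; x and y along its sides, z up.
- spacer_18: plywood spacer, the thickest and shortest, without a hole, 56 x 50 mm (x, y), 18 mm thick. Origin: centre of the underside, z up. Loose on the bench.
- spacer_12: plywood spacer with one hole of 12 mm in the middle, 66 x 50 mm (x, y), 12 mm thick. Origin: centre of the underside, z up. Loose on the bench.
- spacer_6: long thin plywood spacer with two holes of 12 mm (22 mm either side of the centre along x), 80 x 50 mm (x, y), 6 mm thick. Origin: centre of the underside, z up. Loose on the bench.
- thin_board: narrow thin wooden board 125 x 50 mm, 6 mm thick (its long side lies 32 degrees clockwise of its x axis), lying flat, fixed to the bench, empty: a free spot to park a thing. Origin: centre of its underside, top 6 mm above the bench.
- tape_roll: small roll of yellow tape lying flat among the spacers, 42 mm diameter, 19 mm high, loose: an obstacle to leave alone. Origin: centre of its underside.
There are look-alikes about, which are no part of the job. Leave any black look-alike of the grey_pattern alone.

How it is judged:
At the end, for the whole second after the job is handed in: The cream pattern stands upright on the tall base, the grey one upright on the 18 mm and 6 mm spacers on the low base, its underside 44 mm (within 3 mm) above the bench like the cream one's; patterns centred within 12 mm and spacers within 15 mm of their base's centre; all released and at rest (z of cream_pattern in the frame of tall_base between 0.041 and 0.047 m and horizontal distance between cream_pattern and tall_base below 0.012 m and z of grey_pattern in the frame of low_base between 0.041 and 0.047 m and horizontal distance between grey_pattern and low_base below 0.012 m and horizontal distance between each of spacer_18, spacer_6 and low_base below 0.015 m and linear speed of each of spacer_18, spacer_6, cream_pattern, grey_pattern below 0.02 m/s and angle between each of cream_pattern, grey_pattern's own z axis and vertical below 0.06 rad); the robot touches nothing.
It fails at once if a pattern is tipped over (angle between any of cream_pattern, grey_pattern's own z axis and vertical above 0.8 rad).
It fails at once if the spare 12 mm spacer or the tape roll is displaced by more than 30 mm (distance of any of spacer_12, tape_roll from where it was at the start of the episode above 0.03 m).
It also fails if it takes over 122 s, if anything falls off the work surface, if the arm or the gripper's body presses on something with over 40 N, if the wrist force passes 120 N, or if a joint passes its speed limit or range.

### The arm

A 6-joint arm with a two-finger parallel gripper is mounted at the origin on a cart in front of the work surface, level with it; the furniture and walls round the work are solid. World frame = base frame: x ahead of the robot, y to its left, z up, the work surface at z = 0. Lengths are in m, angles in rad, forces in N, time in s.
With the tool pointing down it reaches from about 0.3 to 0.95 m from the base axis. Payload 3.1 kg.
Tool frame: the origin (TCP) lies at the very end of the fingers, on their centre line; the grasp point (between the pads) lies 19 mm behind it; z points along the fingers, y is the line along which they close (so a half turn about z gives the same grasp; the last joint's range is limited). The gripper opens to 85 mm and grips with 20 to 120 N. Pads are 22 mm wide; open, the fingers measure 114 mm over their backs; the gripper's body (76 mm by 85 mm) begins 54 mm behind the grasp point. The pads swing forward as they close: fully open they stand 13 mm farther back than shut.
Start: joints at [-1.261, 0.308, 1.634, -0, 1.2, -0.07], TCP at [0.232, -0.58, 0.231] pointing down, gripper open.
Joint ranges: [-3.06, 3.06], [-0.79, 1.96], [0.05, 2.63], [-1.19, 4.34], [0.05, 2.64], [-2.94, 2.94]. Speed limits (rad/s): [2.79, 2.79, 3.14, 3.14, 3.14, 3.14].

### API

Orientations are given as a unit quaternion [w, x, y, z].
In Python, from station import read_state, eyes, order gives the robot as it stands.
- The arm moves only by the shell command python3 -m crank 'ROWS' [FORCE]. ROWS is JSON, a list of rows, each a list of 5 numbers: the opening, from 0 (shut) to 1 (fully open), then the shift along the tool's x, y, z each as a share of 0.04 m, from -1 to 1, then the turn about the tool's z as a share of 6 degrees, from -1 to 1. A call has 1 to 12 rows; each row shifts and turns the commanded pose from where the row before left it, along the tool's axes as they then stand; what a row does not reach is not made up. A row lasts 1/12 s, in which the tool goes at most 41.7 mm and 7.16 degrees, less where a joint would pass 70% of its speed; a pose out of reach is approached as far as the arm can. A call with a number of a shift or a turn outside -1 to 1 is refused whole. A call with a gripper value outside its range is refused whole. The fingers move at their own pace and stop on an object; FORCE is the grip in N (left out, the last holds). Time passes only in rows, so rows that do not move let the fingers close. It gives the time, the measured TCP pose, the force, the opening and the grip force at its end, in the units of the state.
- read_state(): the state, without advancing time (a new reading comes with each control period).
- eyes.capture(name): name is "scene" or "top" or "wrist"; returns the picture (480x640x3 uint8, blue, green, red); there is no depth.
- eyes.get_calibration(name): a dict with "fx", "fy", "cx", "cy" (pixels), "world_from_camera" (4x4, takes a point from camera to world coordinates); the wrist camera has in their place "tool_from_camera" (4x4, takes a point from camera to tool coordinates, whose origin is the TCP and whose axes are the flange's). Camera axes: x right, y down, z forward; pixel columns grow to the right and rows downward; lengths in m; the calibration is good to about 2 mm. A picture is of the moment at which its call begins: read the wrist's pose just before it. get_calibration takes no time and is no camera call.
- order.sign_off(): hands the job in; it is judged then, once.
The state is a dict: "time": time; "joint_positions": joint angles; "qd": joint speeds; "joint_efforts": joint torques, N m; "eef_pos": TCP position; "orientation": TCP orientation; "contact_force": force on the tool from outside, world axes, zero at the start; "torque": the same for the moment, N m; "width": finger opening in m; "grasp_force": force on a finger pad.
Only numpy, scipy, OpenCV 4.12 (cv2) and the standard library are available. Lean on these libraries where they do the work, as an engineer would, in place of code of your own. Each camera call takes 0.05 s, during which the arm holds its last target. There are 200 camera calls.

## Working session

There is one attempt and no reset: what is moved stays moved. The work goes in short steps, Python scripts to look and compute and a shell command to move; the robot and the scene stay as the last step left them, time stands still between calls to the robot, and variables do not carry over. Pictures are saved under pics/ and viewed, at most 14 in all, crops included, and the job is handed in when it is done.

```bash
mkdir -p pics; ls
python3 - <<'E'
from station import read_state, eyes, order
import cv2,numpy as np
s=read_state();print(s)
for n in ("scene","top"):
    cv2.imwrite(f"pics/{n}0.png",eyes.capture(n))
for n in ("scene","top","wrist"):
    print(n,eyes.get_calibration(n))
E
```

```text
pics
{'time': 0.0, 'joint_positions': array([-1.26071327e+00,  3.09065003e-01,  1.63521410e+00, -6.14463242e-06,
        1.19972787e+00, -6.96902503e-02]), 'qd': array([ 0.00046631, -0.00155523,  0.00017837, -0.00132702, -0.00031534,
       -0.00066149]), 'joint_efforts': array([ 2.74656719e-03, -4.15239894e+01, -2.76664871e+01, -5.04265881e-05,
        1.01824521e-02, -1.48973288e-05]), 'eef_pos': array([ 0.23141235, -0.57966513,  0.22999662]), 'orientation': array([-1.19810704e-03,  9.82024709e-01,  1.88748545e-01, -1.47588357e-04]), 'contact_force': array([ 0.13421565,  0.363966  , -0.68940003]), 'torque': array([ 0.05029525,  0.06324436, -0.02410192]), 'grasp_force': 0.0, 'width': 0.08501887970621412}
scene {'fx': 598.4289277639753, 'fy': 598.4289277639753, 'cx': 319.04115112964473, 'cy': 235.29634388261692, 'world_from_camera': array([[-0.73456443, -0.47770585,  0.48188404,  0.00455787],
       [-0.67843813,  0.50483045, -0.5337302 ,  0.63015947],
       [ 0.0116963 , -0.71898772, -0.69492435,  0.91042171],
       [ 0.        ,  0.        ,  0.        ,  1.        ]])}
top {'fx': 458.1707084336343, 'fy': 458.1707084336343, 'cx': 322.3495281472844, 'cy': 242.09699261694905, 'world_from_camera': array([[ 0.00341869, -0.99242255,  0.12282424,  0.45782633],
       [-0.99980622, -0.00101102,  0.01965948, -0.00914775],
       [-0.01938633, -0.12286765, -0.9922337 ,  0.91627211],
       [ 0.        ,  0.        ,  0.        ,  1.        ]])}
wrist {'fx': 412.1881447404055, 'fy': 412.1881447404055, 'cx': 320.7731443263397, 'cy': 236.9186961226109, 'tool_from_camera': array([[ 3.46655838e-04, -9.51717483e-01, -3.06975101e-01,
         7.87499430e-02],
       [ 9.99999930e-01,  2.86494741e-04,  2.41041570e-04,
         6.23714170e-04],
       [-1.41456725e-04, -3.06975163e-01,  9.51717515e-01,
        -1.44132444e-01],
       [ 0.00000000e+00,  0.00000000e+00,  0.00000000e+00,
         1.00000000e+00]])}
```

View pics/top0.png

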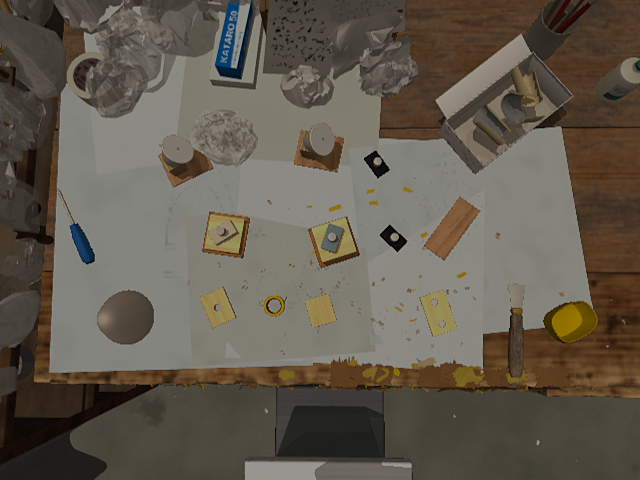

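View pics/scene0.png

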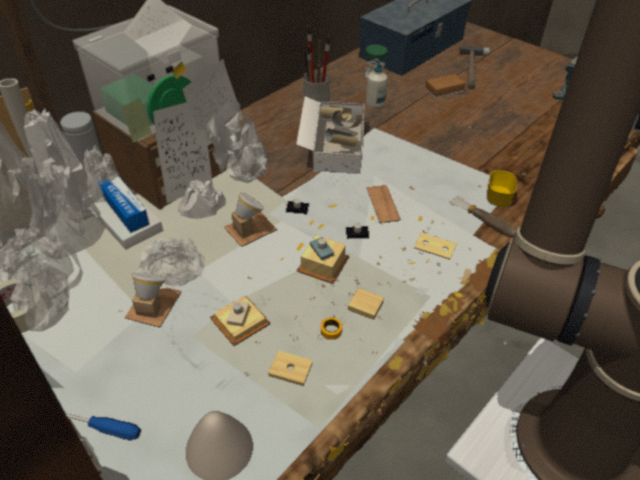

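The top view (pixels) shows these candidates:
- Cream pattern at (223,232) on the low base; grey pattern at (332,238) on the tall base.
- Black look-alikes at (376,162) and (393,237), to be left alone. The two cup-shaped items at (178,152) and (320,140) are decoys too.
- Spacers: one hole at (217,308) is spacer_12; no hole at (320,310) is spacer_18; two holes at (438,313) is spacer_6.
- Tape roll at (274,306); board at (452,229), brown.

Next I'll check these choices in a close crop with measurements overlaid.

```bash
cat > h.py <<'E'
import cv2,numpy as np
from station import read_state, eyes, order
from scipy.spatial.transform import Rotation as Ro
def cam(n,s=None):
    c=eyes.get_calibration(n)
    if n=="wrist":
        T=np.eye(4);q=s["orientation"];T[:3,:3]=Ro.from_quat([*q[1:],q[0]]).as_matrix();T[:3,3]=s["eef_pos"]
        return c,T@c["tool_from_camera"]
    return c,c["world_from_camera"]
def pix2w(n,uv,z,s=None):
    c,T=cam(n,s);uv=np.atleast_2d(np.array(uv,float))
    d=np.c_[(uv[:,0]-c["cx"])/c["fx"],(uv[:,1]-c["cy"])/c["fy"],np.ones(len(uv))]@T[:3,:3].T
    return T[:3,3]+d*((z-T[2,3])/d[:,2])[:,None]
def w2pix(n,P,s=None):
    c,T=cam(n,s);p=(np.atleast_2d(P)-T[:3,3])@T[:3,:3]
    return np.c_[c["fx"]*p[:,0]/p[:,2]+c["cx"],c["fy"]*p[:,1]/p[:,2]+c["cy"]]
def tool(s):
    q=s["orientation"];R=Ro.from_quat([*q[1:],q[0]]).as_matrix()
    return R,np.degrees(np.arctan2(R[1,1],R[0,1]))  # yaw of the closing line
def go(x,y,z,yawc=None):
    """shift (tool axes) in units of 40 mm, after turning closing line to yawc (deg, mod 180)"""
    s=read_state();R,yc=tool(s);t=0
    if yawc is not None:
        t=-((yawc-yc+90)%180-90)   # tool z down: positive tool turn = clockwise
    d=np.array([x,y,z])-s["eef_pos"]
    R2=R@Ro.from_euler('z',t,degrees=True).as_matrix()
    print("t%.1f tcp"%s["time"],s["eef_pos"].round(4),"yaw %.1f w %.4f"%(yc,s["width"]),"turn deg %.1f rows6 %.2f"%(t,t/6),"dist %.3f"%np.linalg.norm(d))
    print(" units before turn",(R.T@d/0.04).round(3)," after turn",(R2.T@d/0.04).round(3))
E
python3 - <<'E'
from h import *
im=cv2.imread("pics/top0.png")
x0,y0,f=190,200,2.75
cr=cv2.resize(im[200:345,190:480],None,fx=f,fy=f,interpolation=cv2.INTER_CUBIC)
cv2.imwrite("pics/crop1.png",cr)
hsv=cv2.cvtColor(im,cv2.COLOR_BGR2HSV)
for n,(u,v),z in [("s12",(217,308),.012),("s18",(320,310),.018),("s6",(438,313),.006)]:
    m=((hsv[...,0]>14)&(hsv[...,0]<32)&(hsv[...,1]>70)&(hsv[...,2]>110)).astype(np.uint8)
    m=cv2.morphologyEx(m,cv2.MORPH_CLOSE,np.ones((7,7)));m=cv2.morphologyEx(m,cv2.MORPH_OPEN,np.ones((5,5)))
    k,l=cv2.connectedComponents(m);lab=l[v+6,u+5]
    cs,_=cv2.findContours((l==lab).astype(np.uint8),0,2)
    W=pix2w("top",cs[0][:,0,:],z)
    r=cv2.minAreaRect((W[:,:2]*1000).astype(np.float32));print(n,lab,hsv[v+6,u+5],r)
for n,uv,z in [("board",(452,229),.006),("cream pin",(223,231),.048),("grey pin",(332,237),.072),("tape",(274,306),.019)]:
    print(n,pix2w("top",uv,z))
E
```

```text
s12 7 [ 20 129 152] ((440.540771484375, 215.10995483398438), (65.36509704589844, 50.00592041015625), 24.671226501464844)
s18 9 [ 21 128 152] ((435.7278747558594, 12.680734634399414), (60.23785400390625, 49.4202995300293), 16.594358444213867)
s6 8 [ 25 116 152] ((432.0827941894531, -217.8080596923828), (80.71532440185547, 53.399723052978516), 13.679426193237305)
board [[ 0.59714074 -0.25015563  0.006     ]]
cream pin [[0.58662291 0.19929794 0.048     ]]
grey pin [[ 0.57190055 -0.01033012  0.072     ]]
tape [[0.44361544 0.10221827 0.019     ]]
```

View pics/crop1.png

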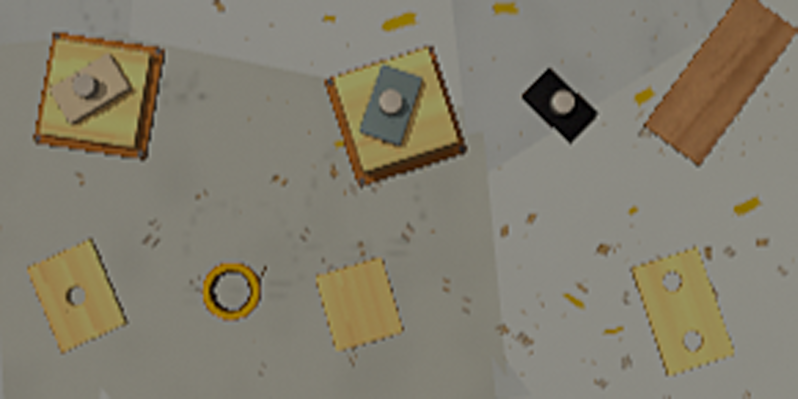

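The crop confirms the choice (all pixels are in the crop):
- **Patterns:** cream pin at (88,86) on the low base, grey pin at (391,101) on the tall base. A black look-alike is at (562,101).
- **Spacers:** 18 mm without a hole at (360,305), 6 mm with two holes at (683,312).

I'll move over the middle to measure with the wrist camera.

```bash
python3 -c "
from h import *
go(.50,.02,.30,-90)"
```

```text
t0.1 tcp [ 0.2315 -0.5797  0.2302] yaw -68.2 w 0.0854 turn deg 21.8 rows6 3.63 dist 0.661
 units before turn [ 11.794 -11.44   -1.72 ]  after turn [  6.712 -14.997  -1.72 ]
```

```bash
python3 -m crank '[[1,0,0,-0.1,0.91],[1,0,0,-0.1,0.91],[1,0,0,-0.1,0.91],[1,0,0,-0.1,0.9],[1,0.4,-0.85,-0.1,0],[1,0.4,-0.85,-0.1,0],[1,0.4,-0.85,-0.1,0],[1,0.4,-0.85,-0.1,0],[1,0.4,-0.85,-0.1,0],[1,0.4,-0.85,-0.1,0],[1,0.4,-0.85,-0.1,0],[1,0.4,-0.85,-0.1,0]]'
python3 -m crank '[[1,0.4,-0.85,-0.1,0],[1,0.4,-0.85,-0.1,0],[1,0.4,-0.85,-0.1,0],[1,0.4,-0.85,-0.1,0],[1,0.4,-0.85,0,0],[1,0.4,-0.85,0,0],[1,0.4,-0.85,0,0],[1,0.4,-0.85,0,0],[1,0.4,-0.85,0,0],[1,0,0,0,0],[1,0,0,0,0]]'
python3 - <<'E'
from h import *
go(.5,.02,.3,-90)
s=read_state();im=eyes.capture("wrist");cv2.imwrite("pics/w1.png",im)
import pickle;pickle.dump(s,open("w1.pkl","wb"))
E
```

```text
time: 1.1
eef_pos: [0.3599, -0.3066, 0.279]
orientation: [-0.0, 1.0, -0.0, -0.0]
contact_force: [1.2, 0.2, 0.7]
width: 0.0857
grasp_force: 0.0
time: 2.02
eef_pos: [0.5039, -0.0008, 0.2946]
orientation: [0.0, 1.0, 0.002, -0.001]
contact_force: [-0.3, -1.4, -0.2]
width: 0.0854
grasp_force: 0.0
t2.0 tcp [ 0.5039 -0.0008  0.2946] yaw -89.8 w 0.0854 turn deg 0.2 rows6 0.04 dist 0.022
 units before turn [-0.095 -0.521 -0.134]  after turn [-0.097 -0.52  -0.134]
```

View pics/w1.png

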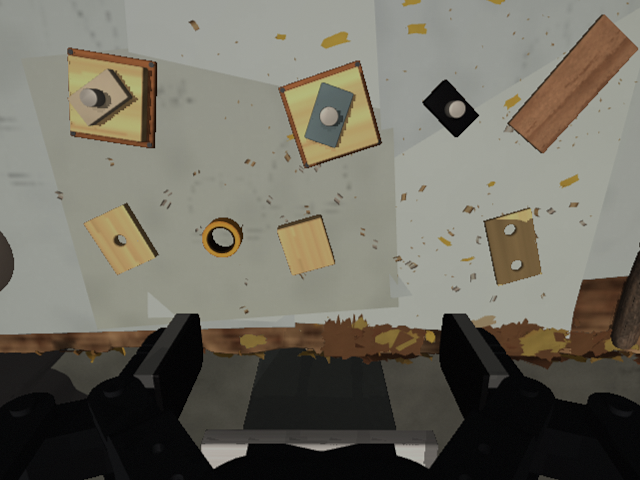

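The wrist view shows the low base with the cream pin at (93,97), and the tall base with the grey pin at (330,116). spacer_18 is at (306,245), spacer_6 at (513,246), spacer_12 at (121,239), the tape at (222,238) and the board at (573,84). I'll fit rectangles to them.

Run:
```python
from h import *
import pickle
s=pickle.load(open("w1.pkl","rb"));im=cv2.imread("pics/w1.png");vis=cv2.resize(im[40:300],None,fx=1.25,fy=1.25)
hsv=cv2.cvtColor(im,cv2.COLOR_BGR2HSV)
m=((hsv[...,0]>14)&(hsv[...,0]<32)&(hsv[...,1]>60)&(hsv[...,2]>95)).astype(np.uint8)
m=cv2.morphologyEx(m,cv2.MORPH_OPEN,np.ones((3,3)))
for n,(u,v),z,h in [("s18",(306,245),.018,22),("s12",(121,239),.012,24),("tall",(330,116),.044,36),("low",(113,97),.020,36),("s6",(513,246),.006,30),("board",(573,84),.006,45)]:
    P=pix2w("wrist",(u,v),z,s)[0]
    box=np.zeros_like(m);cv2.circle(box,(u,v),int(h*1.75),1,-1)
    mm=m
    if n=="board": mm=((hsv[...,0]<17)&(hsv[...,1]>90)).astype(np.uint8);mm[:,(np.arange(640)<480)]=0;cv2.circle(box,(u,v),85,1,-1)
    mm=mm*box;k,l,st,_=cv2.connectedComponentsWithStats(mm);lab=1+np.argmax(st[1:,4])
    cs,_=cv2.findContours((l==lab).astype(np.uint8),0,2);c=max(cs,key=len)
    W=pix2w("wrist",c[:,0,:],z,s)
    r=cv2.minAreaRect((W[:,:2]*1000).astype(np.float32));print(n,np.round(r[0],1),np.round(r[1],1),round(r[2],1))
    B=cv2.boxPoints(r)/1000;p=w2pix("wrist",np.c_[B,np.full(4,z)],s)
    cv2.polylines(vis,[np.round((p-[0,40])*1.25).astype(int)],True,(0,0,255),1)
for n,uv,z in [("cream pin",(93,97),.048),("grey pin",(330,116),.072),("tape",(222,238),.010)]:
    print(n,pix2w("wrist",uv,z,s).round(4))
cv2.imwrite("pics/v1.png",vis)
```

```text
s18 [435.5  14.7] [55.8 49.7] 16.5
s12 [439.9 217.8] [66.6 50.6] 24.6
tall [571.  -11.4] [70.2 70.3] 18.1
low [585.8 206.8] [70.4 70.2] 81.4
s6 [ 431.3 -216.6] [80.2 49.4] 17.8
board [ 599.5 -248.2] [ 50.8 124.7] 53.1
cream pin [[0.5876 0.2033 0.048 ]]
grey pin [[ 0.5728 -0.0091  0.072 ]]
tape [[0.4425 0.1063 0.01  ]]
```

View pics/v1.png

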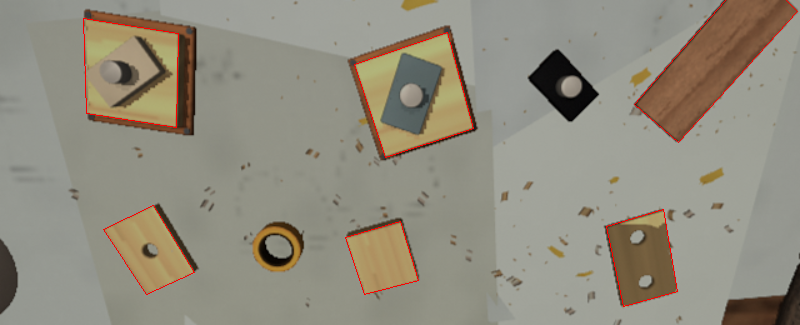

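All fitted sizes match the given ones (70×70, 56×50, 66×50, 80×50, 125×50) and the outlines sit right. First pick is the grey pin, with the closing line at −73°, which also suits both spacers.

```bash
python3 -c "
from h import *
go(.5728,-.0091,.10,-73)"
```

```text
t2.1 tcp [ 0.5034 -0.002   0.2946] yaw -89.9 w 0.0854 turn deg -16.9 rows6 -2.82 dist 0.207
 units before turn [1.742 0.178 4.863]  after turn [1.615 0.676 4.863]
```

```bash
python3 -m crank '[[0.45,0,0,0,-0.94],[0.45,0,0,0,-0.94],[0.45,0,0,0,-0.94],[0.45,0.4,0.17,0.8,0],[0.45,0.4,0.17,0.8,0],[0.45,0.4,0.17,0.8,0],[0.45,0.41,0.17,0.8,0],[0.45,0,0,0.8,0],[0.45,0,0,0.8,0],[0.45,0,0,0,0],[0.45,0,0,0,0]]'
python3 - <<'E'
from h import *
go(.5728,-.0091,.06,-73)
s=read_state();im=eyes.capture("wrist");cv2.imwrite("pics/w2.png",im)
print(w2pix("wrist",[[.5728,-.0091,.072],s["eef_pos"]],s))
E
```

```text
time: 2.98
eef_pos: [0.5707, -0.0112, 0.1012]
orientation: [-0.001, 0.989, 0.146, -0.003]
contact_force: [-0.2, -0.3, -0.1]
width: 0.0382
grasp_force: 0.0
t3.0 tcp [ 0.5707 -0.0112  0.1012] yaw -73.2 w 0.0382 turn deg -0.2 rows6 -0.04 dist 0.041
 units before turn [ 0.072 -0.032  1.03 ]  after turn [ 0.072 -0.032  1.03 ]
[[316.45072349 278.80253403]
 [319.08112585 315.47959116]]
```

View pics/w2.png

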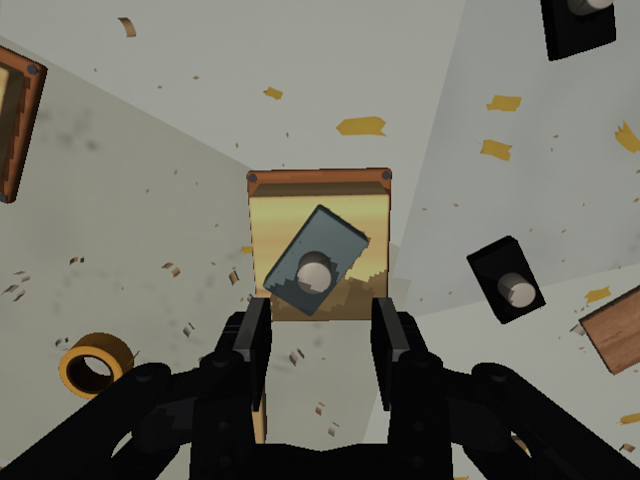

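The grey pin's top disc is at about (316,276), against a predicted (316,279), between open fingers. The aim is good, so I'll descend and grip.

```bash
python3 -m crank '[[0.45,0.05,-0.02,0.4,0],[0.45,0.05,-0.02,0.4,0],[0.45,0,0,0.25,0],[0.45,0,0,0,0],[0,0,0,0,0],[0,0,0,0,0],[0,0,0,0,0],[0,0,0,0,0],[0,0,0,0,0]]' 40
python3 -c "
from h import *
go(.5728,-.0091,.16)"
```

```text
time: 3.78
eef_pos: [0.5781, -0.0074, 0.0632]
orientation: [0.0, 0.989, 0.147, 0.001]
contact_force: [-0.9, -0.5, 5.5]
width: 0.0131
grasp_force: 39.2
t3.8 tcp [ 0.5781 -0.0074  0.0632] yaw -73.1 w 0.0131 turn deg 0.0 rows6 0.00 dist 0.097
 units before turn [-0.134  0.004 -2.421]  after turn [-0.134  0.004 -2.421]
```

```bash
python3 -m crank '[[0,0,0,-0.3,0],[0,0,0,-0.5,0],[0,0,0,-0.6,0],[0,0,0,-0.6,0],[0,0,0,-0.5,0],[0,0,0,0,0],[0,0,0,0,0]]'
python3 - <<'E'
from h import *
go(.5995,-.2482,.15)
s=read_state();im=eyes.capture("wrist");cv2.imwrite("pics/w3.png",im)
E
```

```text
time: 4.37
eef_pos: [0.578, -0.0072, 0.1632]
orientation: [0.0, 0.989, 0.147, 0.002]
contact_force: [0.4, 0.3, -1.3]
width: 0.0134
grasp_force: 39.0
t4.4 tcp [ 0.578  -0.0072  0.1632] yaw -73.1 w 0.0134 turn deg 0.0 rows6 0.00 dist 0.242
 units before turn [-1.238  5.92   0.334]  after turn [-1.238  5.92   0.334]
```

View pics/w3.png

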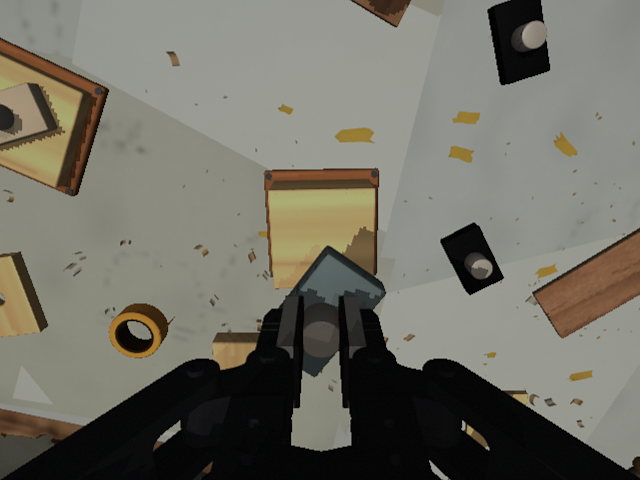

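The grey pattern hangs level in the grip. Next I'll carry it to the board, releasing at TCP z ≈ 0.0255.

```bash
python3 -m crank '[[0,-0.14,0.74,0,0],[0,-0.14,0.74,0,0],[0,-0.14,0.74,0,0],[0,-0.14,0.74,0,0],[0,-0.14,0.74,0,0],[0,-0.14,0.74,0,0],[0,-0.14,0.74,0,0],[0,-0.14,0.74,0,0],[0,0,0,0.7,0],[0,0,0,0.7,0],[0,0,0,0,0],[0,0,0,0,0]]'
python3 -c "
from h import *
go(.603,-.247,.0265)"
```

```text
time: 5.42
eef_pos: [0.5992, -0.2452, 0.101]
orientation: [-0.003, 0.989, 0.147, -0.004]
contact_force: [0.1, -1.1, -0.6]
width: 0.0136
grasp_force: 39.1
t5.4 tcp [ 0.5992 -0.2452  0.101 ] yaw -73.1 w 0.0136 turn deg 0.0 rows6 0.00 dist 0.075
 units before turn [0.09  0.081 1.861]  after turn [0.09  0.081 1.861]
```

```bash
python3 -m crank '[[0,0.05,0.04,0.5,0],[0,0.04,0.04,0.5,0],[0,0,0,0.4,0],[0,0,0,0.2,0],[0,0,0,0,0],[0,0,0,0,0]]'
python3 -c "
from h import *
go(.603,-.247,.0255)"
```

```text
time: 5.92
eef_pos: [0.6076, -0.2486, 0.042]
orientation: [0.0, 0.989, 0.147, 0.0]
contact_force: [-0.0, -0.3, -0.7]
width: 0.0136
grasp_force: 39.1
t5.9 tcp [ 0.6076 -0.2486  0.042 ] yaw -73.1 w 0.0136 turn deg 0.0 rows6 0.00 dist 0.017
 units before turn [-0.098 -0.071  0.412]  after turn [-0.098 -0.071  0.412]
```

```bash
python3 -m crank '[[0,-0.05,-0.04,0.2,0],[0,0,0,0.15,0],[0,0,0,0,0],[0,0,0,0,0],[0,0,0,0,0]]'
python3 -c "
from h import *
go(.603,-.247,.0255)"
```

```text
time: 6.33
eef_pos: [0.6049, -0.2479, 0.0275]
orientation: [0.0, 0.989, 0.147, 0.0]
contact_force: [0.4, 0.1, 0.0]
width: 0.0134
grasp_force: 39.1
t6.3 tcp [ 0.6049 -0.2479  0.0275] yaw -73.1 w 0.0134 turn deg 0.0 rows6 0.00 dist 0.003
 units before turn [-0.038 -0.036  0.051]  after turn [-0.038 -0.036  0.051]
```

```bash
python3 -m crank '[[0,0,0,0.05,0],[0,0,0,0,0],[0,0,0,0,0]]'
python3 -m crank '[[0.08,0,0,0,0],[0.3,0,0,0,0],[0.4,0,0,0,0],[0.4,0,0,-0.3,0],[0.4,0,0,-0.6,0],[0.4,0,0,-0.8,0],[0.4,0,0,-0.8,0],[0.4,0,0,-0.3,0],[0.4,0,0,0,0],[0.4,0,0,0,0]]'
python3 - <<'E'
from h import *
go(.5876,.2033,.13)
s=read_state();im=eyes.capture("wrist");cv2.imwrite("pics/w4.png",im)
import pickle;pickle.dump(s,open("w4.pkl","wb"))
E
```

```text
time: 6.58
eef_pos: [0.6048, -0.2479, 0.0253]
orientation: [0.0, 0.989, 0.147, 0.0]
contact_force: [0.0, -0.5, -0.6]
width: 0.0131
grasp_force: 39.1
time: 7.42
eef_pos: [0.6052, -0.2481, 0.1384]
orientation: [0.001, 0.989, 0.147, 0.001]
contact_force: [-0.2, 0.4, -1.2]
width: 0.0341
grasp_force: 0.0
t7.4 tcp [ 0.6052 -0.2481  0.1384] yaw -73.1 w 0.0341 turn deg 0.0 rows6 0.00 dist 0.452
 units before turn [  2.859 -10.925   0.198]  after turn [  2.859 -10.925   0.198]
```

View pics/w4.png

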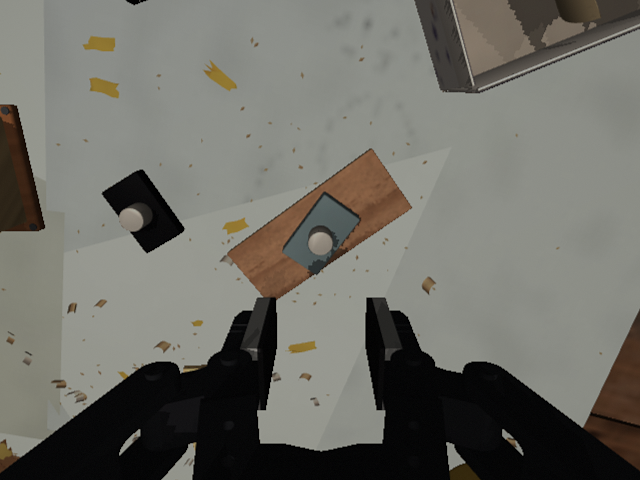

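Grey stands upright on the board, its pin top at (320,243). Next is the cream one on the low base.

```bash
python3 -c "
from h import *
import pickle
print(pix2w('wrist',(320,243),.034,pickle.load(open('w4.pkl','rb'))))"
python3 -m crank '[[0.4,0.2,-0.78,0,0],[0.4,0.2,-0.78,0,0],[0.4,0.2,-0.78,0,0],[0.4,0.2,-0.78,0,0],[0.4,0.2,-0.78,0,0],[0.4,0.2,-0.78,0,0],[0.4,0.2,-0.78,0,0],[0.4,0.2,-0.78,0,0],[0.4,0.2,-0.78,0,0],[0.4,0.2,-0.78,0,0],[0.4,0.2,-0.78,0,0],[0.4,0.2,-0.78,0,0]]'
python3 -m crank '[[0.4,0.22,-0.78,0,0],[0.4,0.2,-0.78,0,0],[0.4,0,0,0.3,0],[0.4,0,0,0.3,0],[0.4,0,0,0,0],[0.4,0,0,0,0],[0.4,0,0,0,0]]'
python3 - <<'E'
from h import *
go(.5876,.2033,.039)
s=read_state();im=eyes.capture("wrist");cv2.imwrite("pics/w5.png",im)
import pickle;pickle.dump(s,open("w5.pkl","wb"))
print(w2pix("wrist",[[.5876,.2033,.048]],s))
E
```

```text
[[ 0.60027688 -0.24990226  0.034     ]]
time: 8.47
eef_pos: [0.5852, 0.1395, 0.1341]
orientation: [0.0, 0.989, 0.147, -0.003]
contact_force: [-0.1, -0.5, -0.9]
width: 0.034
grasp_force: 0.0
time: 9.05
eef_pos: [0.585, 0.2013, 0.112]
orientation: [0.0, 0.989, 0.146, -0.001]
contact_force: [-0.4, -0.9, 0.3]
width: 0.0338
grasp_force: 0.0
t9.1 tcp [0.585  0.2013 0.112 ] yaw -73.2 w 0.0338 turn deg 0.0 rows6 0.00 dist 0.073
 units before turn [ 0.081 -0.03   1.824]  after turn [ 0.081 -0.03   1.824]
[[317.27797599 251.95019945]]
```

View pics/w5.png

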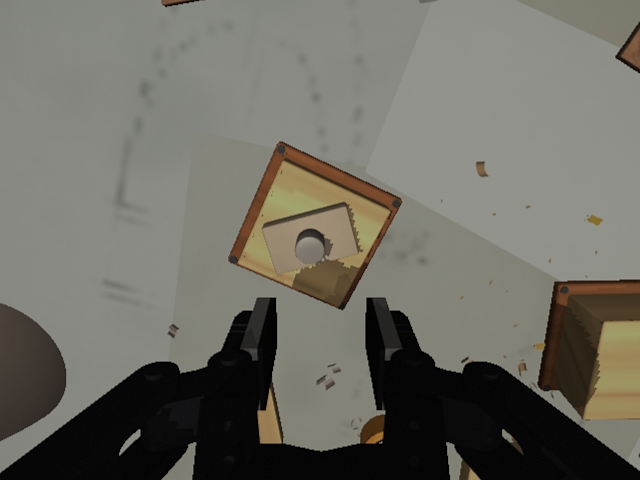

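The cream pin top is at about (310,247), a few mm off the prediction. I'll re-measure the pin and the low base from here.

Run:
```python
from h import *
import pickle
s=pickle.load(open("w5.pkl","rb"))
p=pix2w("wrist",(310,247),.048,s)[0];print(p)
# flange outline corners (z=.008): top nails not used; outer corners
W=pix2w("wrist",[(282,142),(402,200),(343,309),(229,261)],.008,s);print(W.round(4))
T=pix2w("wrist",[(285,160),(392,207),(343,309)],.020,s);print(T.round(4))
go(p[0]+.001,p[1],.0395)
```

```text
[0.5891729  0.20783321 0.048     ]
[[0.6334 0.239  0.008 ]
 [0.6211 0.1593 0.008 ]
 [0.5395 0.1712 0.008 ]
 [0.5511 0.2521 0.008 ]]
[[0.6256 0.234  0.02  ]
 [0.6174 0.1666 0.02  ]
 [0.5453 0.1737 0.02  ]]
t9.1 tcp [0.5857 0.2015 0.1128] yaw -73.2 w 0.0339 turn deg 0.0 rows6 0.00 dist 0.074
 units before turn [ 0.155 -0.12   1.833]  after turn [ 0.155 -0.12   1.833]
```

```bash
python3 -m crank '[[0.4,0.13,-0.11,0.4,0],[0.4,0,0,0.5,0],[0.4,0,0,0.5,0],[0.4,0,0,0.35,0],[0.4,0,0,0,0],[0.4,0,0,0,0],[0.4,0,0,0,0]]'
python3 -c "
from h import *
go(.590,.207,.0392)"
```

```text
time: 9.68
eef_pos: [0.5905, 0.2085, 0.0443]
orientation: [-0.0, 0.989, 0.147, 0.001]
contact_force: [-0.2, -0.4, 0.1]
width: 0.0338
grasp_force: 0.0
t9.7 tcp [0.5905 0.2085 0.0443] yaw -73.1 w 0.0338 turn deg 0.0 rows6 0.00 dist 0.005
 units before turn [-0.022  0.032  0.129]  after turn [-0.022  0.032  0.129]
```

```bash
python3 -m crank '[[0.4,0,0.02,0.12,0],[0.4,0,0,0,0],[0,0,0,0,0],[0,0,0,0,0],[0,0,0,0,0],[0,0,0,0,0],[0,0,0,0,0]]' 40
python3 -c "
from h import *
go(.571,-.0114,.13)"
```

```text
time: 10.27
eef_pos: [0.5901, 0.208, 0.0392]
orientation: [-0.0, 0.989, 0.147, 0.001]
contact_force: [-1.2, 0.5, 3.6]
width: 0.0135
grasp_force: 39.1
t10.3 tcp [0.5901 0.208  0.0392] yaw -73.1 w 0.0135 turn deg 0.0 rows6 0.00 dist 0.238
 units before turn [-2.05   5.109 -2.271]  after turn [-2.05   5.109 -2.271]
```

```bash
python3 -m crank '[[0,0,0,-0.4,0],[0,0,0,-0.7,0],[0,0,0,-0.7,0],[0,0,0,-0.7,0],[0,-0.28,0.72,0,0],[0,-0.28,0.72,0,0],[0,-0.29,0.72,0,0],[0,-0.29,0.72,0,0],[0,-0.29,0.72,0,0],[0,-0.29,0.72,0,0],[0,-0.29,0.72,0,0],[0,0,0.06,0,0]]'
python3 -m crank '[[0,0,0,0,0],[0,0,0,0,0],[0,0,0,0,0]]'
python3 -c "
from h import *
go(.5725,-.0114,.0638)"
```

```text
time: 11.27
eef_pos: [0.571, -0.0153, 0.138]
orientation: [0.001, 0.989, 0.145, -0.001]
contact_force: [-1.0, -0.0, -0.7]
width: 0.0135
grasp_force: 39.1
time: 11.52
eef_pos: [0.5719, -0.0097, 0.1383]
orientation: [-0.0, 0.989, 0.147, -0.0]
contact_force: [0.8, 0.5, -0.3]
width: 0.0134
grasp_force: 39.1
t11.5 tcp [ 0.5719 -0.0097  0.1383] yaw -73.1 w 0.0134 turn deg 0.0 rows6 0.00 dist 0.074
 units before turn [0.002 0.046 1.861]  after turn [0.002 0.046 1.861]
```

```bash
python3 -m crank '[[0,0,0.04,0.4,0],[0,0,0,0.5,0],[0,0,0,0.5,0],[0,0,0,0.3,0],[0,0,0,0,0],[0,0,0,0,0],[0,0,0,0,0],[0,0,0,0,0]]'
python3 -c "
from h import *
go(.5725,-.0114,.0632)"
```

```text
time: 12.18
eef_pos: [0.5738, -0.0121, 0.0719]
orientation: [0.0, 0.989, 0.147, 0.001]
contact_force: [-0.2, -0.6, 0.0]
width: 0.0134
grasp_force: 39.1
t12.2 tcp [ 0.5738 -0.0121  0.0719] yaw -73.1 w 0.0134 turn deg 0.0 rows6 0.00 dist 0.009
 units before turn [-0.028 -0.026  0.217]  after turn [-0.028 -0.026  0.217]
```

```bash
python3 -m crank '[[0,-0.02,-0.02,0.12,0],[0,0,0,0.09,0],[0,0,0,0,0],[0,0,0,0,0],[0,0,0,0,0]]'
python3 -m crank '[[0.08,0,0,0,0],[0.25,0,0,0,0],[0.4,0,0,0,0],[0.4,0,0,-0.3,0],[0.4,0,0,-0.5,0],[0.4,0,0,-0.7,0],[0.4,0,0,-0.7,0],[0.4,0,0,-0.3,0],[1,0,0,0,0],[1,0,0,0,0]]'
python3 - <<'E'
from h import *
s=read_state();im=eyes.capture("wrist");cv2.imwrite("pics/w6.png",im)
import pickle;pickle.dump(s,open("w6.pkl","wb"))
go(.4313,-.2166,.14)
E
```

```text
time: 12.6
eef_pos: [0.5724, -0.0118, 0.0632]
orientation: [0.0, 0.989, 0.147, 0.001]
contact_force: [-1.3, 1.0, 4.7]
width: 0.0135
grasp_force: 39.5
time: 13.43
eef_pos: [0.5717, -0.0118, 0.1626]
orientation: [0.0, 0.989, 0.147, 0.001]
contact_force: [-0.6, 0.3, -0.1]
width: 0.0573
grasp_force: 0.0
t13.5 tcp [ 0.5705 -0.0117  0.1611] yaw -73.1 w 0.0642 turn deg 0.0 rows6 0.00 dist 0.249
 units before turn [-4.818  3.891  0.532]  after turn [-4.818  3.891  0.532]
```

View pics/w6.png

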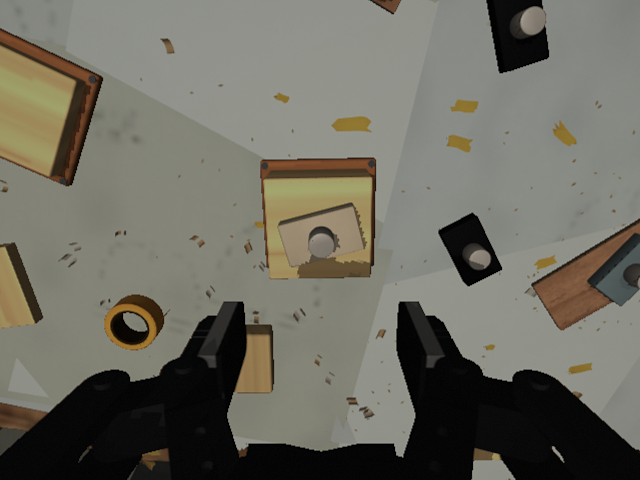

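Cream stands on the tall base, its pin at (321,242). I'll check the centring numerically while going over spacer_6.

```bash
python3 - <<'E'
from h import *
import pickle
s=pickle.load(open("w6.pkl","rb"))
print(pix2w("wrist",(321,242),.072,s)); print(pix2w("wrist",[(264,177),(375,177),(372,278),(270,278)],.044,s).round(4))
E
python3 -m crank '[[1,-0.6,0.48,0.06,0],[1,-0.6,0.48,0.06,0],[1,-0.6,0.48,0.06,0],[1,-0.6,0.48,0.06,0],[1,-0.6,0.48,0.06,0],[1,-0.6,0.48,0.06,0],[1,-0.6,0.48,0.06,0],[1,-0.6,0.5,0.06,0],[1,0,0,0,0],[1,0,0,0,0],[1,0,0,0,0],[1,0,0,0,0]]'
python3 - <<'E'
from h import *
import pickle
s=read_state();im=eyes.capture("wrist");cv2.imwrite("pics/w7.png",im)
pickle.dump(s,open("w7.pkl","wb"))
go(.4313,-.2166,.01,-72.5)
c=np.array([.4313,-.2166,.006]);a=np.radians(17.8);e=np.array([np.cos(a),np.sin(a),0])
print(w2pix("wrist",[c+.022*e,c-.022*e],s))
E
```

```text
[[ 0.57197547 -0.01259815  0.072     ]]
[[ 0.5944  0.0323  0.044 ]
 [ 0.615  -0.0356  0.044 ]
 [ 0.5482 -0.0568  0.044 ]
 [ 0.5276  0.0107  0.044 ]]
time: 14.48
eef_pos: [0.4325, -0.2142, 0.142]
orientation: [-0.001, 0.989, 0.147, -0.001]
contact_force: [-0.1, -0.3, 0.2]
width: 0.0853
grasp_force: 0.0
t14.5 tcp [ 0.4328 -0.2142  0.1423] yaw -73.0 w 0.0853 turn deg -0.5 rows6 -0.09 dist 0.132
 units before turn [-0.052  0.05   3.306]  after turn [-0.053  0.049  3.306]
[[322.42049725 193.06667237]
 [323.22796383 252.9477303 ]]
```

View pics/w7.png

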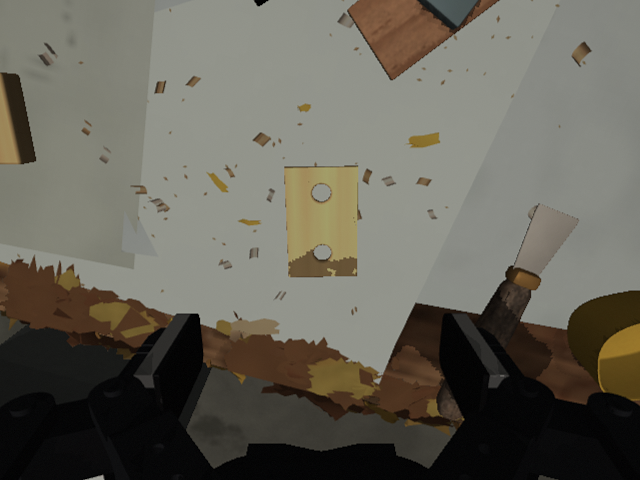

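The spacer_6 holes at (321,192) and (322,253) match the prediction, and the tool is aligned with the spacer. I'll descend in steps.

```bash
python3 -m crank '[[0.72,-0.03,0.05,0.6,0],[0.72,-0.02,0,0.7,0],[0.72,0,0,0.7,0],[0.72,0,0,0.6,0],[0.72,0,0,0.4,0],[0.72,0,0,0.2,0],[0.72,0,0,0,0],[0.72,0,0,0,0],[0.72,0,0,0,0],[0.72,0,0,0,0]]'
python3 -c "
from h import *
go(.4313,-.2166,.004)"
```

```text
time: 15.37
eef_pos: [0.4327, -0.2184, 0.0162]
orientation: [0.001, 0.989, 0.147, 0.001]
contact_force: [0.6, -0.3, 0.4]
width: 0.0614
grasp_force: 0.0
t15.4 tcp [ 0.4327 -0.2184  0.0162] yaw -73.1 w 0.0614 turn deg 0.0 rows6 0.00 dist 0.012
 units before turn [-0.021 -0.053  0.306]  after turn [-0.021 -0.053  0.306]
```

```bash
python3 -m crank '[[0.72,-0.02,-0.04,0.15,0],[0.72,0,0,0.15,0],[0.72,0,0,0,0],[0.72,0,0,0,0]]'
python3 -m crank '[[0.68,0,0,0.1,0],[0.65,0,0,0,0],[0.65,0,0,0,0]]'
```

```text
time: 15.7
eef_pos: [0.4295, -0.2161, 0.0024]
orientation: [-0.0, 0.989, 0.147, -0.0]
contact_force: [-1.0, -0.6, 0.2]
width: 0.0616
grasp_force: 0.0
time: 15.95
eef_pos: [0.4299, -0.2164, -0.0014]
orientation: [-0.0, 0.989, 0.147, -0.0]
contact_force: [-0.1, -0.2, -0.1]
width: 0.0552
grasp_force: 0.0
```

```bash
python3 -m crank '[[0.63,0,0,0.05,0],[0.63,0,0,0,0],[0.63,0,0,0,0]]'
python3 -m crank '[[0.63,0,0,0.04,0],[0.63,0,0,0,0],[0.63,0,0,0,0]]'
```

```text
time: 16.2
eef_pos: [0.43, -0.2164, -0.0032]
orientation: [-0.0, 0.989, 0.147, -0.0]
contact_force: [1.0, -0.3, -0.1]
width: 0.0541
grasp_force: 0.0
time: 16.45
eef_pos: [0.4303, -0.2166, -0.0037]
orientation: [-0.0, 0.989, 0.147, -0.0]
contact_force: [-1.9, 2.1, 8.4]
width: 0.0539
grasp_force: 4.3
```

```bash
python3 -m crank '[[0.63,0,0,-0.05,0],[0.4,0,0,0,0],[0.4,0,0,0,0],[0.4,0,0,0,0],[0.4,0,0,0,0],[0.4,0,0,0,0]]' 30
```

```text
time: 16.95
eef_pos: [0.4304, -0.2167, -0.0019]
orientation: [0.0, 0.989, 0.147, 0.0]
contact_force: [-2.2, 0.9, 6.8]
width: 0.0492
grasp_force: 30.3
```

```bash
python3 -m crank '[[0.4,0,0,-0.2,0],[0.4,0,0,-0.5,0],[0.4,0,0,-0.7,0],[0.4,0,0,-0.7,0],[0.4,0,0,-0.7,0],[0.4,0,0,-0.7,0],[0.4,0,0,0,0],[0.4,0,0,0,0],[0.4,0,0,0,0]]'
python3 - <<'E'
from h import *
s=read_state();im=eyes.capture("wrist");cv2.imwrite("pics/w8.png",im)
go(.586,.2065,.10)
E
```

```text
time: 17.7
eef_pos: [0.4295, -0.2161, 0.1368]
orientation: [-0.0, 0.989, 0.147, -0.0]
contact_force: [-0.3, -0.5, -0.9]
width: 0.0488
grasp_force: 31.6
t17.8 tcp [ 0.4289 -0.2157  0.136 ] yaw -73.1 w 0.0489 turn deg 0.0 rows6 0.00 dist 0.452
 units before turn [ 6.828 -8.956  0.907]  after turn [ 6.828 -8.956  0.907]
```

View pics/w8.png

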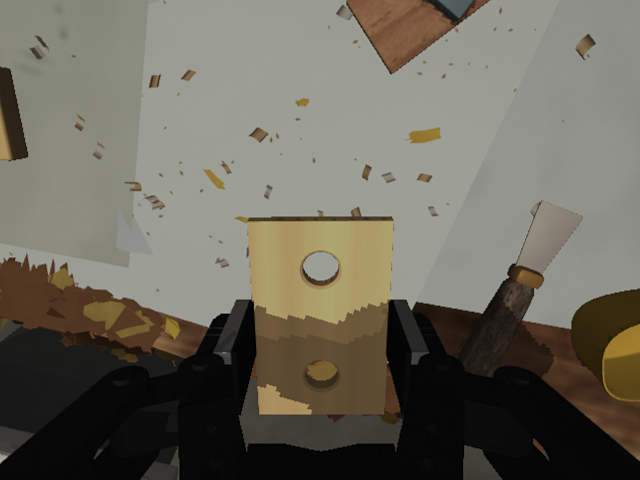

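spacer_6 is held flat, with holes at (321,267) and (321,373). Carrying it to the low base.

```bash
python3 -m crank '[[0.4,0.25,-0.32,0,0],[0.4,0.48,-0.63,0,0],[0.4,0.48,-0.63,0,0],[0.4,0.48,-0.63,0,0],[0.4,0.48,-0.63,0,0],[0.4,0.48,-0.63,0,0],[0.4,0.48,-0.63,0,0],[0.4,0.48,-0.63,0,0],[0.4,0.48,-0.63,0,0],[0.4,0.48,-0.63,0,0],[0.4,0.48,-0.63,0,0],[0.4,0.48,-0.63,0,0]]'
python3 -m crank '[[0.4,0.48,-0.63,0,0],[0.4,0.48,-0.63,0,0],[0.4,0.3,-0.4,0,0],[0.4,0,0,0.4,0],[0.4,0,0,0.4,0],[0.4,0,0,0,0],[0.4,0,0,0,0],[0.4,0,0,0,0],[0.4,0,0,0,0]]'
python3 -c "
from h import *
go(.585,.2065,.03)"
```

```text
time: 18.75
eef_pos: [0.5559, 0.1266, 0.1347]
orientation: [0.0, 0.989, 0.147, -0.002]
contact_force: [0.1, -0.4, -0.9]
width: 0.0489
grasp_force: 31.6
time: 19.5
eef_pos: [0.5867, 0.2033, 0.1056]
orientation: [-0.0, 0.989, 0.147, 0.0]
contact_force: [-0.0, 0.2, 0.4]
width: 0.0489
grasp_force: 31.6
t19.5 tcp [0.5867 0.2033 0.1056] yaw -73.1 w 0.0489 turn deg 0.0 rows6 0.00 dist 0.076
 units before turn [-0.019 -0.09   1.891]  after turn [-0.019 -0.09   1.891]
```

```bash
python3 -m crank '[[0.4,-0.02,-0.09,0.4,0],[0.4,0,0,0.5,0],[0.4,0,0,0.5,0],[0.4,0,0,0.4,0],[0.4,0,0,0,0],[0.4,0,0,0,0],[0.4,0,0,0,0],[0.4,0,0,0,0]]'
python3 -c "
from h import *
go(.585,.2065,.0185)"
```

```text
time: 20.17
eef_pos: [0.5862, 0.207, 0.0353]
orientation: [-0.0, 0.989, 0.147, 0.002]
contact_force: [0.6, 0.2, -0.1]
width: 0.0487
grasp_force: 31.6
t20.2 tcp [0.5862 0.207  0.0353] yaw -73.1 w 0.0487 turn deg 0.0 rows6 0.00 dist 0.017
 units before turn [-0.035  0.004  0.42 ]  after turn [-0.035  0.004  0.42 ]
```

```bash
python3 -m crank '[[0.4,-0.02,0,0.25,0],[0.4,0,0,0.17,0],[0.4,0,0,0,0],[0.4,0,0,0,0],[0.4,0,0,0,0]]'
python3 -m crank '[[0.6,0,0,0,0],[0.7,0,0,0,0],[0.7,0,0,-0.1,0],[0.8,0,0,-0.4,0],[0.8,0,0,-0.7,0],[0.8,0,0,-0.7,0],[0.8,0,0,-0.7,0],[0.8,0,0,0,0],[0.8,0,0,0,0],[0.8,0,0,0,0]]'
python3 - <<'E'
from h import *
import pickle
s=read_state();im=eyes.capture("wrist");cv2.imwrite("pics/w9.png",im)
pickle.dump(s,open("w9.pkl","wb"))
c=np.array([.586,.2065,.026]);a=np.radians(16.9);e=np.array([np.cos(a),np.sin(a),0])
print(w2pix("wrist",[c+.022*e,c-.022*e],s))
go(.4355,.0147,.12,-73.5)
E
```

```text
time: 20.58
eef_pos: [0.5849, 0.2068, 0.0174]
orientation: [-0.0, 0.989, 0.147, 0.001]
contact_force: [0.2, -1.6, 6.4]
width: 0.0488
grasp_force: 37.3
time: 21.42
eef_pos: [0.5828, 0.2062, 0.1197]
orientation: [0.0, 0.989, 0.147, -0.001]
contact_force: [-0.2, -0.1, -0.5]
width: 0.0685
grasp_force: 0.0
[[320.77085657 199.40230168]
 [320.74668487 268.69829278]]
t21.5 tcp [0.5822 0.2061 0.1188] yaw -73.1 w 0.0682 turn deg 0.4 rows6 0.07 dist 0.241
 units before turn [-4.899  3.512 -0.014]  after turn [-4.875  3.546 -0.014]
```

View pics/w9.png

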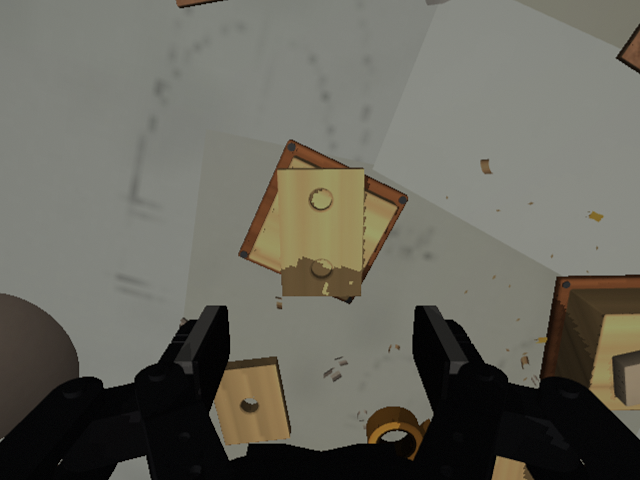

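Spacer_6 lies flat on the low base, its holes at (321,198) and (321,268) against predictions of (321,199) and (321,269). spacer_12 and the tape are untouched. Next is spacer_18.

```bash
python3 - <<'E'
from h import *
import pickle
s=pickle.load(open("w9.pkl","rb"))
print(pix2w("wrist",[(408,200),(240,257),(291,141)],.008,s).round(4), pix2w("wrist",[(408,200),(240,257)],.008,s).mean(0))
E
python3 -m crank '[[0.8,-0.6,0.43,0,0],[0.8,-0.6,0.43,0,0],[0.8,-0.6,0.43,0,0],[0.8,-0.6,0.43,0,0],[0.8,-0.6,0.43,0,0],[0.8,-0.6,0.44,0,0],[0.8,-0.6,0.44,0,0],[0.8,-0.65,0.46,0,0.07],[0.8,0,0,0,0],[0.8,0,0,0,0],[0.8,0,0,0,0],[0.8,0,0,0,0]]'
python3 - <<'E'
from h import *
import pickle
s=read_state();im=eyes.capture("wrist");cv2.imwrite("pics/w10.png",im)
pickle.dump(s,open("w10.pkl","wb"))
go(.4355,.0147,.0,-73.5)
c=np.array([.4355,.0147,.018]);a=np.radians(16.5);e=np.array([np.cos(a),np.sin(a),0]);f=np.array([-e[1],e[0],0])
p=w2pix("wrist",[c+i*.028*e+j*.025*f for i,j in((1,1),(1,-1),(-1,-1),(-1,1))],s)
cv2.polylines(im,[np.round(p).astype(int)],True,(0,0,255),1);cv2.imwrite("pics/w10.png",im)
E
```

```text
[[0.6189 0.1587 0.008 ]
 [0.5503 0.2516 0.008 ]
 [0.6325 0.2395 0.008 ]] [0.58457298 0.20513591 0.008     ]
time: 22.47
eef_pos: [0.4391, 0.017, 0.1201]
orientation: [-0.0, 0.99, 0.144, -0.0]
contact_force: [0.1, 0.2, -0.2]
width: 0.0685
grasp_force: 0.0
t22.5 tcp [0.4393 0.0172 0.1202] yaw -73.5 w 0.0679 turn deg 0.0 rows6 0.01 dist 0.120
 units before turn [-0.108  0.033  3.005]  after turn [-0.108  0.033  3.005]
```

View pics/w10.png

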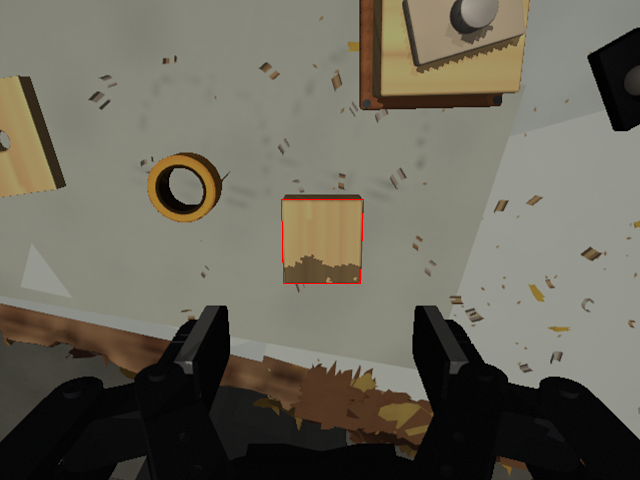

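The predicted outline lies exactly on spacer_18, at (282–363, 198–283). Descending to grip.

```bash
python3 -m crank '[[0.72,-0.1,0.03,0.6,0],[0.72,0,0,0.7,0],[0.72,0,0,0.7,0],[0.72,0,0,0.5,0],[0.72,0,0,0.2,0],[0.72,0,0,0,0],[0.72,0,0,0,0],[0.72,0,0,0,0]]'
python3 -c "
from h import *
go(.4355,.0147,.0005)"
```

```text
time: 23.18
eef_pos: [0.4368, 0.0144, 0.0135]
orientation: [0.0, 0.99, 0.144, 0.001]
contact_force: [0.2, 0.2, 0.4]
width: 0.0613
grasp_force: 0.0
t23.2 tcp [0.4368 0.0144 0.0135] yaw -73.5 w 0.0613 turn deg 0.0 rows6 0.00 dist 0.013
 units before turn [-0.03  -0.016  0.325]  after turn [-0.03  -0.016  0.325]
```

```bash
python3 -m crank '[[0.72,-0.02,-0.01,0.15,0],[0.72,0,0,0.14,0],[0.72,0,0,0,0],[0.4,0,0,0,0],[0.4,0,0,0,0],[0.4,0,0,0,0],[0.4,0,0,0,0],[0.4,0,0,0,0]]' 30
python3 -m crank '[[0.4,0,0,-0.2,0],[0.4,0,0,-0.5,0],[0.4,0,0,-0.7,0],[0.4,0,0,-0.7,0],[0.4,0,0,-0.7,0],[0.4,0,0,0,0],[0.4,0,0,0,0],[0.4,0,0,0,0]]'
python3 -c "
from h import *
go(.585,.206,.10,-73)"
```

```text
time: 23.85
eef_pos: [0.4346, 0.0143, 0.0011]
orientation: [0.0, 0.99, 0.143, 0.0]
contact_force: [1.2, 0.2, 0.8]
width: 0.0494
grasp_force: 31.7
time: 24.52
eef_pos: [0.4337, 0.0144, 0.1127]
orientation: [-0.0, 0.99, 0.143, -0.0]
contact_force: [0.6, -0.1, -0.3]
width: 0.0493
grasp_force: 31.5
t24.5 tcp [0.4337 0.0144 0.1127] yaw -73.5 w 0.0493 turn deg -0.5 rows6 -0.09 dist 0.244
 units before turn [ 4.986 -3.52   0.316]  after turn [ 5.017 -3.474  0.316]
```

```bash
python3 -m crank '[[0.4,0.3,-0.22,0,-0.09],[0.4,0.59,-0.41,0,0],[0.4,0.59,-0.41,0,0],[0.4,0.59,-0.41,0,0],[0.4,0.59,-0.41,0,0],[0.4,0.59,-0.41,0,0],[0.4,0.59,-0.41,0,0],[0.4,0.59,-0.41,0,0],[0.4,0.59,-0.4,0,0],[0.4,0,0,0,0],[0.4,0,0,0,0],[0.4,0,0,0,0]]'
python3 -c "
from h import *
go(.585,.206,.0275,-73)"
```

```text
time: 25.52
eef_pos: [0.5835, 0.2058, 0.1104]
orientation: [0.0, 0.989, 0.148, -0.003]
contact_force: [0.3, -0.2, -0.4]
width: 0.0493
grasp_force: 31.5
t25.5 tcp [0.5835 0.2058 0.1104] yaw -73.0 w 0.0493 turn deg 0.0 rows6 0.01 dist 0.083
 units before turn [0.049 0.007 2.073]  after turn [0.049 0.006 2.073]
```

```bash
python3 -m crank '[[0.4,0.02,0,0.4,0],[0.4,0,0,0.5,0],[0.4,0,0,0.5,0],[0.4,0,0,0.3,0],[0.4,0,0,0,0],[0.4,0,0,0,0],[0.4,0,0,0,0],[0.4,0,0,0,0]]'
python3 -c "
from h import *
go(.585,.206,.0271,-73)"
```

```text
time: 26.18
eef_pos: [0.5876, 0.2069, 0.0464]
orientation: [-0.0, 0.989, 0.148, 0.001]
contact_force: [0.2, 0.6, 0.2]
width: 0.0494
grasp_force: 31.5
t26.2 tcp [0.5876 0.2069 0.0464] yaw -73.0 w 0.0494 turn deg 0.0 rows6 0.00 dist 0.019
 units before turn [-0.069  0.003  0.482]  after turn [-0.069  0.003  0.482]
```

```bash
python3 -m crank '[[0.4,-0.05,0,0.25,0],[0.4,0,0,0.17,0],[0.4,0,0,0.06,0],[0.4,0,0,0,0],[0.4,0,0,0,0],[0.4,0,0,0,0]]'
python3 -m crank '[[0.6,0,0,0,0],[0.7,0,0,0,0],[0.7,0,0,-0.1,0],[0.8,0,0,-0.4,0],[0.8,0,0,-0.7,0],[0.8,0,0,-0.7,0],[0.8,0,0,-0.7,0],[0.8,0,0,0,0],[0.8,0,0,0,0],[0.8,0,0,0,0]]'
python3 - <<'E'
from h import *
import pickle
s=read_state();im=eyes.capture("wrist")
pickle.dump(s,open("w11.pkl","wb"))
def box(c,z,a,l,w,col):
    a=np.radians(a);e=np.array([np.cos(a),np.sin(a),0]);f=np.array([-e[1],e[0],0]);c=np.array([*c,z])
    p=w2pix("wrist",[c+i*l*e+j*w*f for i,j in((1,1),(1,-1),(-1,-1),(-1,1))],s)
    cv2.polylines(im,[np.round(p).astype(int)],True,col,1)
box((.586,.206),.044,17,.028,.025,(0,0,255));box((.586,.206),.008,-8.6,.042,.042,(255,0,0))
cv2.imwrite("pics/w11.png",im)
go(.6015,-.249,.10)
E
```

```text
time: 26.68
eef_pos: [0.5845, 0.2062, 0.0268]
orientation: [0.0, 0.989, 0.148, -0.0]
contact_force: [-3.1, -0.1, 7.8]
width: 0.0492
grasp_force: 32.8
time: 27.52
eef_pos: [0.5838, 0.206, 0.1291]
orientation: [0.0, 0.989, 0.148, -0.001]
contact_force: [-0.8, 0.3, -0.4]
width: 0.0678
grasp_force: 0.0
t27.6 tcp [0.5831 0.2058 0.1282] yaw -73.0 w 0.0682 turn deg 0.0 rows6 0.00 dist 0.456
 units before turn [-2.887 11.008  0.711]  after turn [-2.887 11.008  0.711]
```

View pics/w11.png

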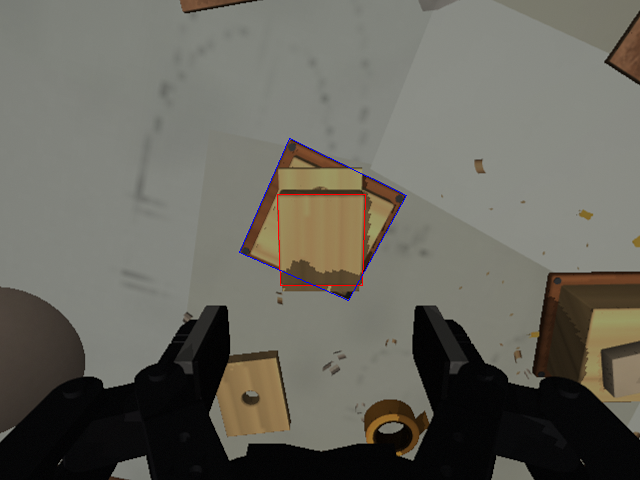

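The overlays fit both the flange (blue, (241–405, 139–300)) and spacer_18 (red, (278–366, 195–286)), so the stack is centred at (0.586, 0.206). That view took me past 14 pictures, so from here I'll use numbers only. Fetching grey.

```bash
python3 -m crank '[[0.4,-0.2,0.78,0,0],[0.4,-0.2,0.78,0,0],[0.4,-0.2,0.78,0,0],[0.4,-0.2,0.78,0,0],[0.4,-0.2,0.78,0,0],[0.4,-0.2,0.78,0,0],[0.4,-0.2,0.78,0,0],[0.4,-0.2,0.78,0,0],[0.4,-0.2,0.78,0,0],[0.4,-0.2,0.78,0,0],[0.4,-0.2,0.78,0,0],[0.4,-0.2,0.78,0,0]]'
python3 -m crank '[[0.4,-0.24,0.78,0,0],[0.4,-0.25,0.87,0,0],[0.4,0,0,0.5,0],[0.4,0,0,0.3,0],[0.4,0,0,0,0],[0.4,0,0,0,0],[0.4,0,0,0,0]]'
python3 - <<'E'
from h import *
s=read_state();im=eyes.capture("wrist");hsv=cv2.cvtColor(im,cv2.COLOR_BGR2HSV)
p=w2pix("wrist",[[.6003,-.2499,.034]],s)[0];print("pred pin",p)
# pin top: bright, low-saturation blob near prediction
u,v=np.round(p).astype(int);g=im[v-35:v+35,u-35:u+35].max(2);sat=hsv[v-35:v+35,u-35:u+35,1]
m=((g>140)&(sat<45)).astype(np.uint8);k,l,st,c=cv2.connectedComponentsWithStats(m)
for i in range(1,k):
    if st[i,4]>60: print(st[i],c[i]+[u-35,v-35],pix2w("wrist",c[i]+[u-35,v-35],.034,s)[0].round(4))
go(.6015,-.249,.0253)
E
```

```text
time: 28.57
eef_pos: [0.6005, -0.1809, 0.1271]
orientation: [-0.001, 0.989, 0.148, -0.002]
contact_force: [0.3, -0.7, 0.7]
width: 0.0339
grasp_force: 0.0
time: 29.15
eef_pos: [0.6023, -0.2472, 0.0968]
orientation: [-0.001, 0.989, 0.149, -0.001]
contact_force: [0.5, -0.4, -0.2]
width: 0.0344
grasp_force: 0.0
pred pin [323.43429597 262.91731336]
[ 22  23  27  18 307] [323.03257329 258.63843648] [ 0.6026 -0.249   0.034 ]
[ 33  42  37  28 590] [344.13559322 287.65932203] [ 0.5897 -0.2651  0.034 ]
t29.2 tcp [ 0.603  -0.2475  0.0977] yaw -72.9 w 0.0342 turn deg 0.0 rows6 0.00 dist 0.072
 units before turn [-0.048  0.026  1.81 ]  after turn [-0.048  0.026  1.81 ]
```

```bash
python3 -m crank '[[0.4,-0.06,0.02,0.4,0],[0.4,0,0,0.5,0],[0.4,0,0,0.5,0],[0.4,0,0,0.25,0],[0.4,0,0,0,0],[0.4,0,0,0,0],[0.4,0,0,0,0],[0.4,0,0,0,0]]'
python3 -c "
from h import *
go(.6025,-.249,.0253)"
```

```text
time: 29.87
eef_pos: [0.6022, -0.2507, 0.0335]
orientation: [0.001, 0.989, 0.148, 0.001]
contact_force: [-0.1, -0.4, 0.5]
width: 0.0341
grasp_force: 0.0
t29.9 tcp [ 0.6022 -0.2507  0.0335] yaw -73.0 w 0.0341 turn deg 0.0 rows6 0.00 dist 0.008
 units before turn [ 0.02  -0.039  0.205]  after turn [ 0.02  -0.039  0.205]
```

```bash
python3 -m crank '[[0.4,0.02,-0.03,0.12,0],[0.4,0,0,0.09,0],[0.4,0,0,0,0],[0,0,0,0,0],[0,0,0,0,0],[0,0,0,0,0],[0,0,0,0,0],[0,0,0,0,0]]' 40
python3 -m crank '[[0,0,0,-0.3,0],[0,0,0,-0.6,0],[0,0,0,-0.8,0],[0,0,0,-0.8,0],[0,0,0,-0.6,0],[0,0,0,0,0],[0,0,0,0,0]]'
python3 -c "
from h import *
go(.587,.206,.13)"
```

```text
time: 30.53
eef_pos: [0.6012, -0.2489, 0.0233]
orientation: [0.0, 0.989, 0.148, 0.0]
contact_force: [-0.4, -0.3, 0.1]
width: 0.0138
grasp_force: 39.0
time: 31.12
eef_pos: [0.6029, -0.2497, 0.1507]
orientation: [0.002, 0.989, 0.148, 0.002]
contact_force: [0.2, -0.0, -0.2]
width: 0.0135
grasp_force: 39.0
t31.1 tcp [ 0.6029 -0.2497  0.1507] yaw -73.0 w 0.0135 turn deg 0.0 rows6 0.00 dist 0.456
 units before turn [  2.952 -11.011   0.487]  after turn [  2.952 -11.011   0.487]
```

```bash
python3 -m crank '[[0,0.1,-0.4,0,0],[0,0.2,-0.78,0,0],[0,0.2,-0.78,0,0],[0,0.2,-0.78,0,0],[0,0.2,-0.78,0,0],[0,0.2,-0.78,0,0],[0,0.2,-0.78,0,0],[0,0.2,-0.78,0,0],[0,0.2,-0.78,0,0],[0,0.2,-0.78,0,0],[0,0.2,-0.78,0,0],[0,0.2,-0.78,0,0]]'
python3 -m crank '[[0,0.2,-0.78,0,0],[0,0.25,-0.78,0,0],[0,0.15,-0.4,0,0],[0,0,0,0.3,0],[0,0,0,0.3,0],[0,0,0,0,0],[0,0,0,0,0],[0,0,0,0,0],[0,0,0,0,0]]'
python3 -c "
from h import *
go(.586,.206,.0613)"
```

```text
time: 32.12
eef_pos: [0.5811, 0.1237, 0.1448]
orientation: [-0.0, 0.989, 0.148, -0.003]
contact_force: [0.1, 0.2, -0.8]
width: 0.0136
grasp_force: 39.1
time: 32.87
eef_pos: [0.5842, 0.2025, 0.1233]
orientation: [0.0, 0.989, 0.147, -0.0]
contact_force: [1.4, 0.1, -0.8]
width: 0.0136
grasp_force: 39.1
t32.9 tcp [0.5842 0.2025 0.1233] yaw -73.1 w 0.0136 turn deg 0.0 rows6 0.00 dist 0.062
 units before turn [ 0.068 -0.071  1.55 ]  after turn [ 0.068 -0.071  1.55 ]
```

```bash
python3 -m crank '[[0,0.05,-0.07,0.3,0],[0,0,0,0.4,0],[0,0,0,0.4,0],[0,0,0,0.25,0],[0,0,0,0,0],[0,0,0,0,0],[0,0,0,0,0],[0,0,0,0,0]]'
python3 -c "
from h import *
go(.586,.206,.0613)"
```

```text
time: 33.53
eef_pos: [0.5862, 0.2071, 0.0705]
orientation: [-0.0, 0.989, 0.148, 0.001]
contact_force: [0.5, 0.3, -1.6]
width: 0.014
grasp_force: 39.1
t33.5 tcp [0.5862 0.2071 0.0705] yaw -73.0 w 0.0140 turn deg 0.0 rows6 0.00 dist 0.009
 units before turn [-0.014  0.025  0.23 ]  after turn [-0.014  0.025  0.23 ]
```

```bash
python3 -m crank '[[0,0,0.02,0.12,0],[0,0,0,0.08,0],[0,0,0,0,0],[0,0,0,0,0],[0,0,0,0,0]]'
python3 -m crank '[[0,0,0,0.05,0],[0,0,0,0,0],[0,0,0,0,0]]'
```

```text
time: 33.95
eef_pos: [0.5852, 0.206, 0.0612]
orientation: [0.0, 0.989, 0.148, -0.0]
contact_force: [-0.1, 0.1, -0.0]
width: 0.0138
grasp_force: 39.2
time: 34.2
eef_pos: [0.5853, 0.2061, 0.0611]
orientation: [0.0, 0.989, 0.148, -0.0]
contact_force: [-3.0, -1.8, 8.7]
width: 0.0137
grasp_force: 40.0
```

Contact came at exactly the expected height. I'll release, retreat, and check by numbers.

```bash
python3 -m crank '[[0,0,0,-0.03,0],[0.08,0,0,0,0],[0.25,0,0,0,0],[0.4,0,0,0,0],[0.4,0,0,-0.3,0],[0.4,0,0,-0.5,0],[0.4,0,0,-0.7,0],[0.4,0,0,-0.7,0],[0.4,0,0,-0.3,0],[0.4,0,0,0,0],[0.4,0,0,0,0],[0.4,0,0,0,0]]'
python3 - <<'E'
from h import *
s=read_state();im=eyes.capture("wrist");hsv=cv2.cvtColor(im,cv2.COLOR_BGR2HSV);cv2.imwrite("pics/w12.png",im)
# grey foot outline, at its top (z=.056): bluish pixels
p=w2pix("wrist",[[.586,.206,.056]],s)[0].astype(int)
m=((hsv[...,0]>85)&(hsv[...,0]<125)&(hsv[...,1]>40)).astype(np.uint8);b=np.zeros_like(m);cv2.circle(b,tuple(map(int,p)),70,1,-1);m*=b
m=cv2.morphologyEx(m,cv2.MORPH_CLOSE,np.ones((5,5)));k,l,st,_=cv2.connectedComponentsWithStats(m);i=1+np.argmax(st[1:,4])
c=max(cv2.findContours((l==i).astype(np.uint8),0,2)[0],key=len)
print("foot",cv2.minAreaRect((pix2w("wrist",c[:,0,:],.056,s)[:,:2]*1000).astype(np.float32)))
go(.55,.1,.25)
E
```

```text
time: 35.2
eef_pos: [0.584, 0.2057, 0.1588]
orientation: [0.0, 0.989, 0.148, -0.001]
contact_force: [0.1, -0.8, -0.7]
width: 0.0347
grasp_force: 0.0
foot ((608.1676635742188, 194.2637481689453), (9.38400650024414, 0.6471686363220215), 71.22250366210938)
t35.2 tcp [0.5837 0.2056 0.1582] yaw -73.0 w 0.0339 turn deg 0.0 rows6 0.00 dist 0.144
 units before turn [-1.587  2.278 -2.288]  after turn [-1.587  2.278 -2.288]
```

The colour threshold missed the foot. I'll use a blue-minus-red mask on the saved picture instead, and compare with the start picture from the top camera.

Run:
```python
from h import *
s=read_state();im=cv2.imread("pics/w12.png").astype(int)
p=w2pix("wrist",[[.586,.206,.056]],s)[0].astype(int)
print(im[p[1]-40:p[1]+41:10,p[0]-20].tolist())
for th in (4,10,16):
    m=((im[...,0]-im[...,2])>th).astype(np.uint8);b=np.zeros_like(m);cv2.circle(b,tuple(map(int,p)),75,1,-1);m*=b
    m=cv2.morphologyEx(m,cv2.MORPH_OPEN,np.ones((3,3)))
    k,l,st,_=cv2.connectedComponentsWithStats(m)
    if k<2: continue
    i=1+np.argmax(st[1:,4])
    c=max(cv2.findContours((l==i).astype(np.uint8),0,2)[0],key=len)
    print(th,cv2.minAreaRect((pix2w("wrist",c[:,0,:],.056,s)[:,:2]*1000).astype(np.float32)))
t=eyes.capture("top");cv2.imwrite("pics/top1.png",t);t0=cv2.imread("pics/top0.png")
for n,(u,v) in (("s12",(217,308)),("tape",(274,306))):
    print(n,"mean change",np.abs(t[v-25:v+25,u-25:u+25].astype(int)-t0[v-25:v+25,u-25:u+25]).mean().round(2))
```

```text
[[91, 137, 161], [91, 137, 161], [90, 135, 161], [36, 35, 31], [90, 91, 80], [94, 94, 84], [91, 93, 82], [91, 92, 82], [98, 149, 162]]
4 ((585.4134521484375, 205.41880798339844), (29.968215942382812, 50.1101188659668), 70.92121887207031)
s12 mean change 16.7
tape mean change 18.02
```

The grey foot measures 50.1 × 30.0 mm at z = 56 mm, so its height is right. It sits within 1 mm of the base centre at (0.5854, 0.2054). The top-view difference at spacer_12 and the tape is probably the arm hanging over them: picture w11, taken just before the last pick, showed both in place and nothing went near them since. Handing in.

```bash
python3 -c "
from station import order
print(order.sign_off())"
```

```text
the job is handed in; nothing more can be done
None
```

The swap is done and handed in: cream is on the tall base and grey is on the 6 mm and 18 mm spacers on the low base, both within about 2 mm of centre, with the spare spacer and tape never touched; I viewed 15 pictures, one over the limit of 14.

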